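# Find the heavy side of a press wheel and hold it lowest

### The arm

A 7-joint arm with a two-finger parallel gripper is mounted at the origin on the work surface. World frame = base frame: x ahead of the robot, y to its left, z up, the work surface at z = 0. Lengths are in m, angles in rad, forces in N, time in s.
With the tool pointing down it reaches from about 0.35 to 0.9 m from the base axis. Payload 8.1 kg.
Tool frame: the origin (TCP) lies at the very end of the fingers, on their centre line; the grasp point (between the pads) lies 19 mm behind it (arm.grasp_offset is the distance from the TCP to the grasp point, in m); z points along the fingers, y is the direction in which the jaws open and shut (so a half turn about z gives the same grasp; the last joint's range is limited). The gripper opens to 92 mm and grips with 3 to 60 N. Pads are 19 mm wide; open, the fingers measure 130 mm over their backs; the gripper's body (75 mm by 190 mm) begins 47 mm behind the grasp point.
Start: joints at [-0.103, 0.434, 0.025, 1.573, -0.012, 1.134, -0.075], TCP at [0.625, -0, 0.227] pointing down, gripper open.
Joint ranges: [-2.62, 2.62], [-0.44, 2.09], [-1.27, 1.32], [0.08, 2.57], [-1.32, 4.46], [0.12, 2], [-2.74, 2.74]. Speed limits (rad/s): [2.22, 2.22, 3.01, 3.01, 3.14, 3.14, 3.14].

### API

Orientations are given as a rotation vector (axis times angle).
In Python, from cell import arm, eyes, workorder gives the robot as it stands.
- The arm moves only by the shell command python3 -m inch 'ROWS' [FORCE]. ROWS is JSON, a list that holds one entry, the list of rows, each a list of 5 numbers: the closure, from 0 (fully open) to 1 (shut), then the shift along the tool's x, y, z in mm, then the turn about the tool's z in degrees. A call has 1 to 12 rows; each row shifts and turns the pose as measured when the row begins, along the tool's axes as they then stand; what a row does not reach is not made up. A row lasts 1/10 s, in which the tool goes at most 50 mm and 8.59 degrees, less where a joint would pass 70% of its speed; a pose out of reach is approached as far as the arm can. A call with a gripper value outside its range is refused whole. The fingers move at their own pace and stop on an object; FORCE is the grip in N (left out, the last holds). Time passes only in rows, so rows that do not move let the fingers close. It gives the time, the measured TCP pose, the force and the opening at its end, in the units of the state.
- arm.observe(): the state, without advancing time (a new reading comes with each control period).
- eyes.get_image(name): name is "scene" or "side" or "wrist"; returns a dict with "frame" (420x560x3 uint8, blue, green, red), "intrinsics" (3x3 intrinsics, pixels), "rvec" (rotation vector, rad) and "tvec" (3), from world to camera coordinates, as OpenCV has them; the wrist camera has in their place "T_tool_cam" (4x4, takes a point from camera to tool coordinates, whose origin is the TCP and whose axes are the flange's). Camera axes: x right, y down, z forward; pixel columns grow to the right and rows downward; lengths in m; the calibration is good to about 2 mm. A picture is of the moment at which its call begins: read the wrist's pose just before it. There is no depth.
- workorder.sign_off(): hands the job in, once; it reports no verdict.
The state is a dict: "clock": time; "joints": joint angles; "dq": joint speeds; "joint_efforts": joint torques, N m; "position": TCP position; "ee_rot": TCP orientation; "force": force on the tool from outside, world axes, zero at the start; "ft_torque": the same for the moment, N m; "width": opening from 0.0 (shut) to 1.0 (fully open).
Only numpy, scipy, OpenCV 4.12 (cv2) and the standard library are available. Lean on these libraries where they do the work, as an engineer would, in place of code of your own. Each camera call takes 0.05 s, during which the arm holds its last target.

### The job

The solid wheel from the small book press, lying on the felt-topped block, has a lead segment hidden somewhere inside it. Take it by its square boss, lift it and find its heavy side by feel, turning it in the air as needed, then tip it by about 40 degrees so that the heavy side is the lowest point of the wheel and the light side is uppermost for marking. Finish while still holding it there, motionless and gripped by the boss, the boss more than 20 cm above the bench, and leave the book, the paste jar and the brass weight where they are.

Things in the scene. Friction and masses are not known exactly. Their poses are not given: they have to be found in the camera images.
- boss (a point): Centre of the wheel's square boss, on the wheel's axis; z along the axis (up at the start), x and y square to the boss's flat faces. Boss: steel, 26 x 26 mm, 52 mm tall, standing on the disc; this point is 26 mm below its top, 26 mm above the disc's upper face and 48 mm above the wheel's underside, so 68 mm above the bench at the start. Fixed to the wheel.
- wheel: The loose wheel: disc 130 mm in diameter, 22 mm thick, with the boss on top; origin at the centre of its underside, axes as the boss's. About 0.7 kg in all, of which 0.32 to 0.44 kg is lead hidden inside the disc, its centre 42 mm from the axis (a moment of 0.13 to 0.18 N m about the boss when level) in a direction that cannot be seen and has nothing to do with the boss's faces.
- block: Wooden block with a felt top under the wheel, 170 x 170 x 20 mm, fixed to the bench; origin at the centre of its underside.
- book: Bystander: closed book lying flat, 110 x 160 x 30 mm, origin at the centre of its underside.
- paste_jar: Bystander: white jar, 66 mm in diameter, 85 mm high, origin at the centre of its underside.
- press_weight: Bystander: brass weight with a grip, 64 mm in diameter, 58 mm high, origin at the centre of its underside.
Not all that is in view belongs to the job. What is meant by the block is not purple, and is the larger of those in its own colour. Leave any blue look-alike of the wheel alone.

How it is judged:
By the outcome, as a careful person would: the job done as asked, in the order asked, and still so for the second after the job is handed in, while the arm keeps its last pose, push and grip.
It also fails if it takes over 48 s, if anything falls off the work surface, if the arm or the gripper's body presses on something with over 40 N, if the wrist force passes 120 N, or if a joint passes its speed limit or range.

## Working session

There is one attempt and no reset: what is moved stays moved. The work goes in short steps, Python scripts to look and compute and a shell command to move; the robot and the scene stay as the last step left them, time stands still between calls to the robot, and variables do not carry over. Pictures are saved under pics/ and viewed, and the job is handed in when it is done.

View pics/scene0.png

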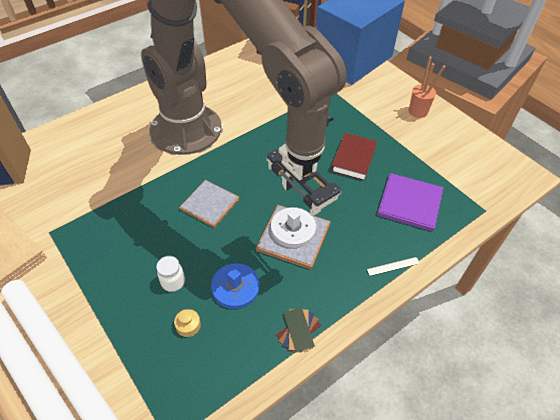

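View pics/side0.png

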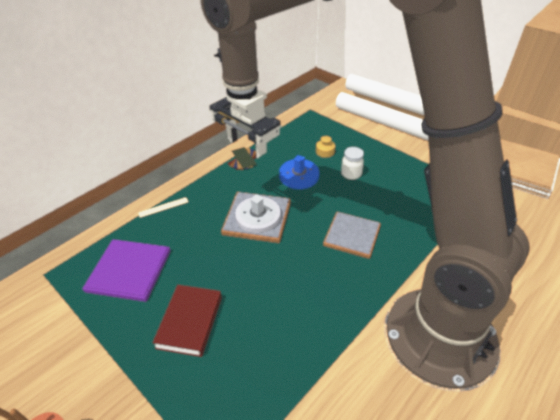

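View pics/wrist0.png

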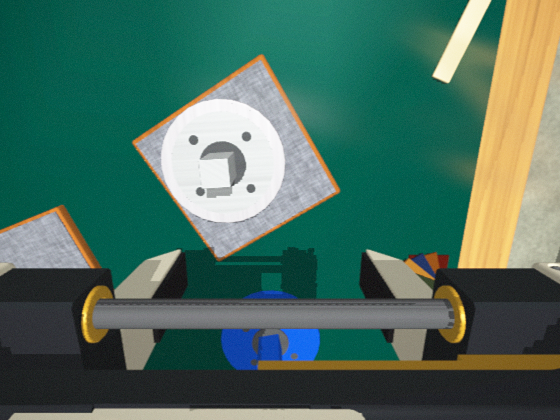

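```bash
cat > h.py <<'E'
import numpy as np, cv2
from scipy.spatial.transform import Rotation as R
from cell import arm, eyes, workorder
def tool():
    s=arm.observe(); T=np.eye(4); T[:3,:3]=R.from_rotvec(s['ee_rot']).as_matrix(); T[:3,3]=s['position']; return T,s
def cam(name):
    T,s=tool(); d=eyes.get_image(name); K=d['intrinsics']
    if name=='wrist': C=T@d['T_tool_cam']
    else:
        M=np.eye(4); M[:3,:3]=R.from_rotvec(d['rvec']).as_matrix(); M[:3,3]=d['tvec']; C=np.linalg.inv(M)
    return d['frame'],K,C
def ray(uv,K,C,z):
    v=C[:3,:3]@np.linalg.inv(K)@np.array([uv[0],uv[1],1.]); o=C[:3,3]
    return o+v*(z-o[2])/v[2]
def proj(P,K,C):
    p=np.linalg.inv(C)@np.append(P,1); q=K@p[:3]; return q[:2]/q[2]
E
python3 - <<'E'
from h import *
f=cv2.imread('pics/wrist0.png')
c=f[90:240,140:310]; cv2.imwrite('pics/w0crop.png',cv2.resize(c,None,fx=4.5,fy=4,interpolation=cv2.INTER_CUBIC))
E
```

```text
(no output)
```

View pics/w0crop.png

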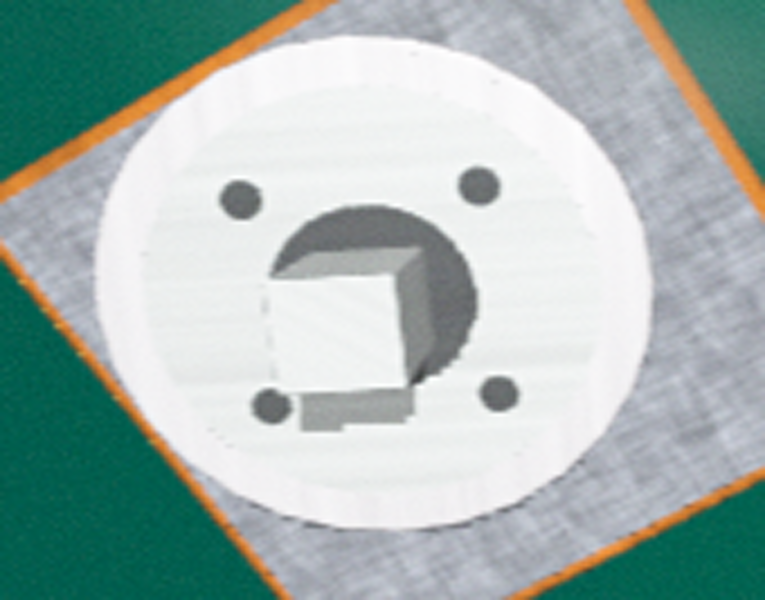

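Run:
```python
from h import *
f,K,C=cam('wrist')
cr=[(268,277),(395,272),(408,387),(276,391)]
P=np.array([ray((140+u/4.5,90+v/4),K,C,.094) for u,v in cr])
print(P.round(4)); print('c',P.mean(0)); 
for i in range(4):
    e=P[(i+1)%4]-P[i]; print(np.linalg.norm(e),np.degrees(np.arctan2(e[1],e[0])))
# disc contour
m=cv2.inRange(f,(215,215,215),(255,255,255)); m[250:]=0
cs,_=cv2.findContours(m,cv2.RETR_EXTERNAL,cv2.CHAIN_APPROX_NONE); c=max(cs,key=cv2.contourArea)
h=cv2.convexHull(c)[:,0]; Q=np.array([ray(p,K,C,.042)[:2] for p in h])
print(cv2.minEnclosingCircle(Q.astype(np.float32)))
H=[(241,200),(479,186),(499,394),(272,407)]
Hh=np.array([ray((140+u/4.5,90+v/4),K,C,.042) for u,v in H]);print(Hh.round(4),Hh.mean(0))
print(arm.observe()['clock'],C)
```

```text
[[0.5596 0.0375 0.094 ]
 [0.5844 0.0386 0.094 ]
 [0.586  0.0128 0.094 ]
 [0.5595 0.0119 0.094 ]]
c [0.57238292 0.0251784  0.094     ]
0.024850416713855294 2.520199175092649
0.025845232365443574 -86.56282926048806
0.026482641108055746 -178.003512284895
0.025628796890753047 89.79732003373137
((0.571725606918335, 0.025415848940610886), 0.06435102224349976)
[[ 0.5432  0.0495  0.042 ]
 [ 0.5971  0.053   0.042 ]
 [ 0.6005 -0.0011  0.042 ]
 [ 0.5467 -0.0046  0.042 ]] [0.57189013 0.02417566 0.042     ]
0.2 [[ 9.99999530e-01  9.71501881e-05 -9.64668256e-04  6.24369504e-01]
 [-1.93349324e-04 -9.54999524e-01 -2.96607269e-01  7.97716333e-02]
 [-9.50073177e-04  2.96607316e-01 -9.54999056e-01  3.84970134e-01]
 [ 0.00000000e+00  0.00000000e+00  0.00000000e+00  1.00000000e+00]]
```

```bash
python3 -m inch '[[[0,8,-17,0,0],[0,8,-17,0,0],[0,9,-18,0,0],[0,0,0,40,-3],[0,0,0,40,0],[0,0,0,20,0],[0,0,0,0,0]]]' 20
```

```text
clock: 0.9
position: [0.5711, 0.0259, 0.1237]
ee_rot: [2.16, 2.281, 0.002]
force: [-0.3, 0.3, -0.1]
width: 0.999
```

```bash
python3 -m inch '[[[0,0,0,25,0],[0,0,0,25,0],[0,0,0,15,0],[0,0,0,9,0],[0,0,0,0,0]]]' 15
python3 - <<'E'
from h import *
f,K,C=cam('wrist'); cv2.imwrite('pics/w1.png',f)
T,s=tool(); print(s['position'],s['force'],s['ft_torque'],s['width'])
E
```

```text
clock: 1.4
position: [0.5747, 0.0262, 0.052]
ee_rot: [2.158, 2.277, 0.008]
force: [-0.3, 0.3, -0.1]
width: 1.0
[0.57521456 0.02624731 0.05271574] [0.56073773 0.37713916 0.39278016] [ 0.01126379 -0.01148451  0.04598797] 0.9980108730141036
```

View pics/w1.png

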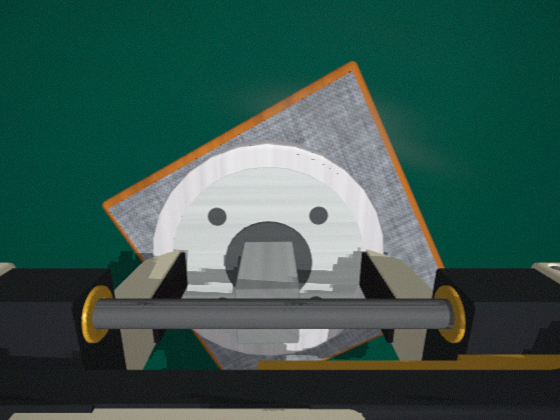

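```bash
python3 -m inch '[[[0,-1,-3,3,0],[0.5,0,0,1,0],[1,0,0,0,0],[1,0,0,0,0],[1,0,0,0,0],[1,0,0,0,0]]]' 15
python3 -m inch '[[[1,0,0,0,0],[1,0,0,0,0]]]' 60
```

```text
clock: 2.05
position: [0.5745, 0.0252, 0.0522]
ee_rot: [2.155, 2.274, 0.016]
force: [-0.3, 0.0, -0.3]
width: 0.615
clock: 2.25
position: [0.5746, 0.0252, 0.0523]
ee_rot: [2.155, 2.274, 0.016]
force: [-0.2, -0.1, -0.1]
width: 0.438
```

```bash
python3 -m inch '[[[1,0,-2,1,0],[1,0,0,0,0],[1,0,0,0,0],[1,0,0,0,0]]]' 60
python3 -c "
from h import *
T,s=tool(); print(s['position'],T,s['force'],s['ft_torque'],s['width'],s['joints'])"
```

```text
clock: 2.65
position: [0.572, 0.025, 0.0514]
ee_rot: [2.155, 2.274, 0.015]
force: [0.2, -0.3, 0.5]
width: 0.281
[0.57202199 0.02498436 0.05143435] [[-5.38454040e-02  9.98468680e-01  1.26872984e-02  5.72021992e-01]
 [ 9.98549056e-01  5.38324579e-02  1.35995546e-03  2.49843621e-02]
 [ 6.74884480e-04  1.27421172e-02 -9.99918588e-01  5.14343539e-02]
 [ 0.00000000e+00  0.00000000e+00  0.00000000e+00  1.00000000e+00]] [ 0.19259279 -0.27329279  0.47317292] [-0.12234184  0.16036622  0.07837345] 0.280594808388287 [-0.12991297  0.54612129 -0.01017952  1.89400883  0.00895668  0.68875114
 -0.09158972]
```

```bash
python3 -m inch '[[[1,0,0,-15,0],[1,0,0,-20,0],[1,0,0,-30,0],[1,0,0,-30,0],[1,0,0,-30,0],[1,0,0,-30,0],[1,0,0,-20,0],[1,0,0,-10,0],[1,0,0,0,0],[1,0,0,0,0],[1,0,0,0,0]]]' 60
python3 -c "
from h import *
F=[]
T,s=tool()
for i in range(5):
  f,K,C=cam('wrist'); T,s=tool(); F.append(np.r_[s['force'],s['ft_torque']])
print(np.array(F).round(3),s['width'],s['joints']);print(T)
t=np.mean(F,0); print(T[:3,:3].T@t[:3],T[:3,:3].T@t[3:])
cv2.imwrite('pics/w2.png',f)
f,K,C=cam('side');cv2.imwrite('pics/s2.png',f)
"
```

```text
clock: 3.75
position: [0.5606, 0.0234, 0.2302]
ee_rot: [-2.155, -2.275, 0.017]
force: [-0.7, -0.8, -7.7]
width: 0.281
[[-8.620e-01  1.550e-01 -7.711e+00 -1.630e-01 -1.200e-02 -4.000e-03]
 [-6.970e-01 -7.430e-01 -6.329e+00 -1.910e-01 -7.800e-02 -6.800e-02]
 [-4.680e-01 -2.210e-01 -5.806e+00 -1.570e-01 -1.090e-01  1.800e-02]
 [-2.650e-01 -8.980e-01 -6.894e+00 -1.650e-01 -1.090e-01 -5.400e-02]
 [ 7.620e-01 -4.910e-01 -7.622e+00 -1.170e-01 -1.350e-01  2.400e-02]] 0.27968051354135903 [-1.36881229e-01  3.36340955e-01 -7.96157461e-04  1.71328846e+00
  1.06932466e-03  1.10428326e+00 -8.41037376e-02]
[[-0.05400164  0.99846744 -0.01210789  0.56108715]
 [ 0.99853937  0.05397671 -0.00237597  0.0235097 ]
 [-0.00171879 -0.01221851 -0.99992387  0.23101799]
 [ 0.          0.          0.          1.        ]]
[-0.41069898 -0.24545641  6.87660873] [-0.08006787 -0.16307712  0.0187815 ]
```

View pics/s2.png

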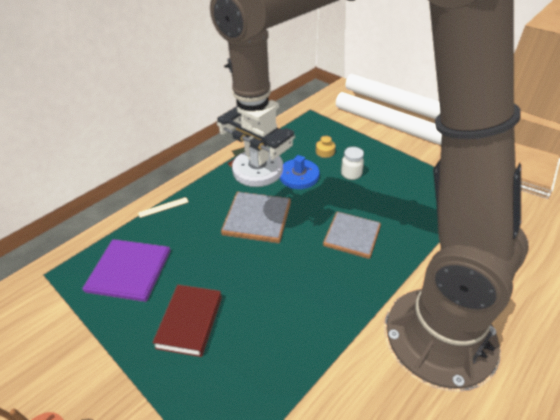

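View pics/w2.png

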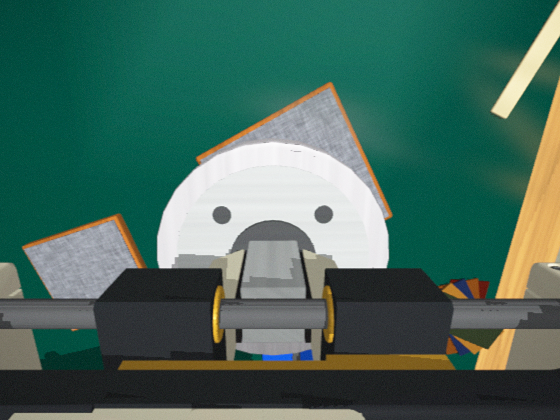

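```bash
cat > m.py <<'E'
from h import *
import sys
n=int(sys.argv[1]); F=[]
for i in range(n):
  f,K,C=cam('wrist'); T,s=tool(); F.append(np.r_[T[:3,:3].T@s['force'],T[:3,:3].T@s['ft_torque'],s['ft_torque']])
F=np.array(F); t=F.mean(0); e=F.std(0)/np.sqrt(n)
print('F tool',t[:3].round(2),'tau tool',t[3:6].round(3),'+-',e[3:6].round(3),'tau world',t[6:].round(3))
g=T[:3,:3].T@np.array([0,0,-1.]) # gravity dir, tool
# tau = r x W g -> r_perp = (g x tau)/W
h=np.cross(g,t[3:6]); print('heavy dir tool',h.round(3),'ang deg (tool x->y)',np.degrees(np.arctan2(h[1],h[0])).round(1))
print('pos',s['position'].round(3),'tilt',np.degrees(np.arccos(g[2])).round(1),'zaxis',T[:3,2].round(3),'q',s['joints'].round(3),'w',s['width'].round(3),'t',s['clock'])
E
python3 m.py 10
python3 -m inch '[[[1,0,0,0,8.5],[1,0,0,0,8.5],[1,0,0,0,8.5],[1,0,0,0,8.5],[1,0,0,0,8.5],[1,0,0,0,8.5],[1,0,0,0,8.5],[1,0,0,0,8.5],[1,0,0,0,8.5],[1,0,0,0,8.5],[1,0,0,0,5],[1,0,0,0,0]]]' 60
python3 m.py 14
```

```text
F tool [-0.06  0.02  6.63] tau tool [-0.085 -0.124  0.008] +- [0.007 0.008 0.009] tau world [-0.119 -0.091 -0.007]
heavy dir tool [ 0.124 -0.085  0.001] ang deg (tool x->y) -34.3
clock: 5.75
position: [0.5604, 0.0245, 0.2317]
ee_rot: [3.14, 0.043, -0.019]
force: [-0.7, 0.3, -7.6]
width: 0.285
F tool [-0.12 -0.09  6.64] tau tool [ 0.018 -0.227  0.001] +- [0.006 0.008 0.007] tau world [ 0.011  0.227 -0.001]
heavy dir tool [ 0.227  0.018 -0.003] ang deg (tool x->y) 4.5Traceback (most recent call last):
  File "m.py", line 11, in <module>
    print('pos',s['position'].round(3),'tilt',np.degrees(np.arccos(g[2])).round(1),'zaxis',T[:3,2].round(3),'q',s['joints'].round(3),'w',s['width'].round(3),'t',s['clock'])
                                                                                                                                         ^^^^^^^^^^^^^^^^
AttributeError: 'float' object has no attribute 'round'
Traceback (most recent call last):
  File "m.py", line 11, in <module>
    print('pos',s['position'].round(3),'tilt',np.degrees(np.arccos(g[2])).round(1),'zaxis',T[:3,2].round(3),'q',s['joints'].round(3),'w',s['width'].round(3),'t',s['clock'])
                                                                                                                                         ^^^^^^^^^^^^^^^^
AttributeError: 'float' object has no attribute 'round'
```

```bash
sed -i "s/s\['clock'\])/s['clock']);print(T[:3,:2].round(3).tolist())/; s/s\['width'\].round(3)/s['width']/" m.py
python3 -m inch '[[[1,0,0,0,-8.5],[1,0,0,0,-8.5],[1,0,0,0,-8.5],[1,0,0,0,-8.5],[1,0,0,0,-8.5],[1,0,0,0,-8.5],[1,0,0,0,-8.5],[1,0,0,0,-8.5],[1,0,0,0,-8.5],[1,0,0,0,-8.5],[1,0,0,0,-5],[1,0,0,0,0]]]' 60
python3 m.py 10
python3 -m inch '[[[1,0,0,0,-8.5],[1,0,0,0,-8.5],[1,0,0,0,-8.5],[1,0,0,0,-8.5],[1,0,0,0,-8.5],[1,0,0,0,-8.5],[1,0,0,0,-8.5],[1,0,0,0,-8.5],[1,0,0,0,-8.5],[1,0,0,0,-8.5],[1,0,0,0,-5],[1,0,0,0,0]]]' 60
python3 m.py 10
```

```text
clock: 7.65
position: [0.5613, 0.0233, 0.2318]
ee_rot: [-2.154, -2.278, 0.014]
force: [0.1, 0.1, -6.8]
width: 0.282
F tool [-0.06 -0.02  6.7 ] tau tool [-0.065 -0.152  0.008] +- [0.012 0.01  0.006] tau world [-0.148 -0.073 -0.007]
heavy dir tool [ 0.152 -0.065  0.   ] ang deg (tool x->y) -23.3
pos [0.561 0.024 0.232] tilt 0.6 zaxis [-0.011 -0.002 -1.   ] q [-0.136  0.335 -0.002  1.713  0.002  1.105 -0.085] w 0.2805850729768338 t 8.15
[[-0.054, 0.998], [0.999, 0.054], [-0.002, -0.011]]
clock: 9.35
position: [0.562, 0.0237, 0.2321]
ee_rot: [0.124, -3.13, 0.003]
force: [0.2, 0.8, -7.0]
width: 0.282
F tool [0.13 0.07 6.76] tau tool [-0.158 -0.232  0.005] +- [0.007 0.007 0.01 ] tau world [ 0.176 -0.219 -0.006]
heavy dir tool [ 0.232 -0.158  0.002] ang deg (tool x->y) -34.3
pos [0.562 0.024 0.232] tilt 0.5 zaxis [-0.009 -0.002 -1.   ] q [ 0.098  0.359 -0.318  1.692  0.123  1.12   1.394] w 0.2817860724532996 t 9.85
[[-0.997, -0.078], [-0.078, 0.997], [0.009, -0.002]]
```

```bash
python3 -m inch '[[[1,0,0,-20,8],[1,0,0,-40,8],[1,0,0,-40,8],[1,0,0,-40,8],[1,0,0,-40,0],[1,0,0,-40,0],[1,0,0,-40,0],[1,0,0,-40,0],[1,0,0,-20,0],[1,0,0,0,0]]]' 60
python3 m.py 2
```

```text
clock: 10.85
position: [0.5627, 0.0249, 0.5631]
ee_rot: [-0.783, -3.03, 0.009]
force: [1.0, -0.6, -6.5]
width: 0.28
F tool [-0.29  0.05  7.84] tau tool [-0.171 -0.2    0.003] +- [0.002 0.022 0.012] tau world [ 0.052 -0.258 -0.003]
heavy dir tool [ 0.2   -0.17   0.005] ang deg (tool x->y) -40.5
pos [0.562 0.025 0.56 ] tilt 1.0 zaxis [-0.017 -0.003 -1.   ] q [-0.023  0.296 -0.186  0.98   0.056  1.887  0.88 ] w 0.27933474610265063 t 10.95
[[-0.875, 0.484], [0.485, 0.875], [0.014, -0.011]]
```

```bash
python3 -m inch '[[[1,0,0,-30,0],[1,0,0,-30,0],[1,0,0,-30,0],[1,0,0,-30,0],[1,0,0,-30,0],[1,0,0,-30,0]]]' 60
python3 m.py 1
```

```text
clock: 11.55
position: [0.5472, 0.0246, 0.6319]
ee_rot: [0.777, 3.01, 0.011]
force: [-0.2, -0.5, -7.4]
width: 0.278
F tool [ 0.77 -1.4   3.89] tau tool [-0.011  0.039  0.053] +- [0. 0. 0.] tau world [ 0.03   0.029 -0.052]
heavy dir tool [-0.04  -0.012  0.001] ang deg (tool x->y) -163.0
pos [0.546 0.024 0.635] tilt 2.2 zaxis [ 0.039 -0.    -0.999] q [-0.386  0.269  0.401  0.849 -0.114  2.002  1.016] w 0.2833397379348145 t 11.6
[[-0.875, 0.483], [0.484, 0.875], [-0.034, 0.019]]
```

```bash
python3 -m inch '[[[1,0,0,-50,0],[1,0,0,-50,0],[1,0,0,-50,0],[1,0,0,-50,0],[1,0,0,-50,0],[1,0,0,-50,0]]]' 60
python3 m.py 1
```

```text
clock: 12.2
position: [0.4805, 0.0203, 0.7403]
ee_rot: [0.725, 2.807, 0.11]
force: [-1.5, 0.4, -6.7]
width: 0.28
F tool [ 0.82 -2.33  4.55] tau tool [0.443 0.345 0.006] +- [0. 0. 0.] tau world [-0.214  0.516 -0.054]
heavy dir tool [-0.334  0.427  0.135] ang deg (tool x->y) 128.0
pos [0.479 0.021 0.743] tilt 14.8 zaxis [ 0.255  0.015 -0.967] q [-0.895  0.078  0.882  0.83  -0.077  2.003  1.004] w 0.27961337875083503 t 12.25
[[-0.848, 0.464], [0.483, 0.875], [-0.216, 0.136]]
```

```bash
python3 -m inch '[[[1,0,0,-50,0],[1,0,0,-50,0],[1,0,0,-50,0],[1,0,0,-50,0]]]' 60
python3 m.py 1
```

```text
clock: 12.65
position: [0.452, 0.0175, 0.7777]
ee_rot: [0.697, 2.729, 0.154]
force: [0.5, -0.7, -8.2]
width: 0.28
F tool [ 2.99 -1.48  5.52] tau tool [0.453 0.803 0.001] +- [0. 0. 0.] tau world [-0.013  0.922  0.019]
heavy dir tool [-0.757  0.427  0.307] ang deg (tool x->y) 150.6
pos [0.451 0.016 0.779] tilt 19.5 zaxis [ 0.333  0.025 -0.942] q [-6.620e-01  1.000e-03  4.930e-01  7.990e-01  3.400e-02  2.003e+00
  9.180e-01] w 0.28365591854009425 t 12.7
[[-0.828, 0.451], [0.486, 0.874], [-0.28, 0.183]]
```

```bash
python3 -m inch '[[[1,0,0,-50,0],[1,0,0,-50,0],[1,0,0,-50,0],[1,0,0,-50,0],[1,0,0,-50,0],[1,0,0,-50,0]]]' 60
python3 m.py 1
```

```text
clock: 13.3
position: [0.4144, 0.0046, 0.8112]
ee_rot: [0.685, 2.657, 0.196]
force: [-0.3, -0.7, -7.5]
width: 0.281
F tool [ 2.57 -3.89  3.86] tau tool [ 0.774  1.006 -0.08 ] +- [0. 0. 0.] tau world [-0.211  1.254  0.043]
heavy dir tool [-0.901  0.734  0.515] ang deg (tool x->y) 140.8
pos [0.413 0.003 0.813] tilt 24.0 zaxis [ 0.405  0.036 -0.914] q [ 0.271 -0.017 -0.402  0.736  0.013  2.003  0.937] w 0.2776101654961909 t 13.35
[[-0.802, 0.439], [0.494, 0.869], [-0.336, 0.228]]
```

```bash
python3 -m inch '[[[1,0,0,-50,0],[1,0,0,-50,0],[1,0,0,-50,0],[1,0,0,-50,0],[1,0,0,-50,0],[1,0,0,-50,0],[1,0,0,-50,0]]]' 60
python3 m.py 1
```

```text
clock: 14.05
position: [0.3109, -0.0163, 0.8851]
ee_rot: [0.685, 2.456, 0.252]
force: [-0.4, 2.0, -6.6]
width: 0.28
F tool [ 4.74 -0.04  3.29] tau tool [0.305 1.408 0.079] +- [0. 0. 0.] tau world [0.41  1.362 0.242]
heavy dir tool [-1.174  0.211  0.774] ang deg (tool x->y) 169.8
pos [ 0.31  -0.015  0.887] tilt 35.3 zaxis [ 0.577  0.029 -0.816] q [ 0.163 -0.204 -0.155  0.723 -0.067  2.003  0.985] w 0.28085187080299406 t 14.1
[[-0.706, 0.411], [0.521, 0.853], [-0.48, 0.321]]
```

```bash
python3 -m inch '[[[1,0,0,-50,-2],[1,0,0,-50,-2],[1,0,0,-50,-2],[1,0,0,0,0],[1,0,0,0,0],[1,0,0,0,0]]]' 60
python3 - <<'E'
from h import *
for n in("scene","side","wrist"):
    f,K,C=cam(n); cv2.imwrite(f'pics/{n}5.png',f)
E
python3 m.py 4
```

```text
clock: 14.7
position: [0.2715, -0.0348, 0.952]
ee_rot: [0.515, 2.313, 0.272]
force: [0.3, 0.2, -6.2]
width: 0.28
F tool [ 4.35 -1.66  5.45] tau tool [0.894 1.658 0.042] +- [0.017 0.011 0.017] tau world [-0.077  1.883 -0.025]
heavy dir tool [-1.183  0.604  1.336] ang deg (tool x->y) 153.0
pos [ 0.272 -0.035  0.952] tilt 45.2 zaxis [ 0.708  0.042 -0.705] q [-0.082 -0.256 -0.009  0.608  0.023  2.002  1.059] w 0.2785711013030341 t 15.05
[[-0.647, 0.284], [0.44, 0.897], [-0.623, 0.339]]
```

View pics/wrist5.png

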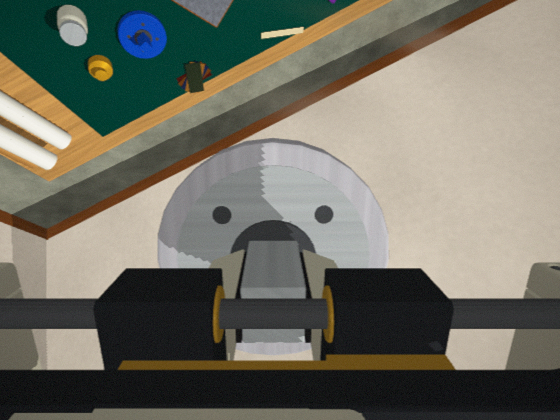

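View pics/scene5.png

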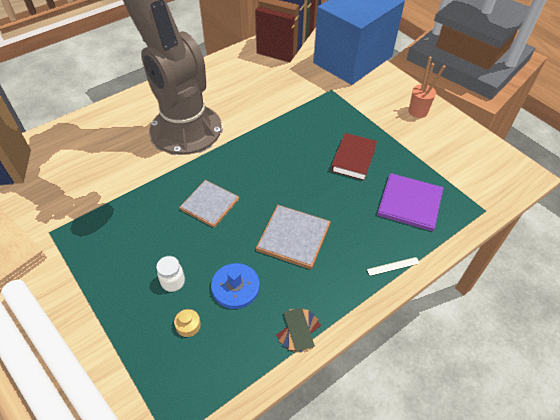

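```bash
python3 -m inch '[[[1,20,-10,0,0],[1,30,-15,0,0],[1,30,-15,0,0],[1,20,-10,0,0],[1,0,0,0,0]]]' 60
python3 m.py 1
```

```text
clock: 15.55
position: [0.2136, -0.0368, 0.8897]
ee_rot: [0.514, 2.334, 0.259]
force: [-0.5, -1.1, -7.7]
width: 0.282
F tool [ 4.51 -1.8   4.58] tau tool [0.861 1.62  0.029] +- [0. 0. 0.] tau world [-0.082  1.833 -0.02 ]
heavy dir tool [-1.175  0.602  1.274] ang deg (tool x->y) 152.9
pos [ 0.214 -0.037  0.89 ] tilt 44.0 zaxis [ 0.693  0.039 -0.72 ] q [ 0.245 -0.426  0.02   0.918 -0.226  1.901  1.246] w 0.283204168269615 t 15.6
[[-0.661, 0.288], [0.434, 0.9], [-0.613, 0.326]]
```

```bash
python3 -m inch '[[[1,20,-9,-21,0],[1,26,-12,-28,0],[1,26,-12,-28,0]]]' 60
python3 m.py 1
```

```text
clock: 15.9
position: [0.1658, -0.049, 0.895]
ee_rot: [0.501, 2.302, 0.28]
force: [1.6, 0.3, -6.8]
width: 0.278
F tool [ 3.36 -3.76  3.34] tau tool [1.133 1.46  0.012] +- [0. 0. 0.] tau world [-0.31   1.808 -0.223]
heavy dir tool [-1.015  0.777  1.316] ang deg (tool x->y) 142.6
pos [ 0.165 -0.051  0.895] tilt 46.2 zaxis [ 0.72   0.045 -0.692] q [ 0.619 -0.438  0.179  0.924 -0.563  2.001  1.526] w 0.28316759934066815 t 15.95
[[-0.637, 0.276], [0.439, 0.897], [-0.634, 0.345]]
```

```bash
python3 -m inch '[[[1,16,-9,17,0],[1,22,-12,24,0],[1,22,-12,24,0],[1,22,-12,24,0],[1,13,-7,14,0],[1,0,0,0,0]]]' 60
python3 m.py 1
```

```text
clock: 16.55
position: [0.1954, -0.091, 0.7766]
ee_rot: [0.501, 2.344, 0.302]
force: [-0.6, -0.0, -6.8]
width: 0.279
F tool [ 2.87 -1.69  5.07] tau tool [0.851 1.565 0.048] +- [0. 0. 0.] tau world [-0.12   1.778  0.   ]
heavy dir tool [-1.143  0.584  1.236] ang deg (tool x->y) 152.9
pos [ 0.195 -0.091  0.778] tilt 44.0 zaxis [ 0.69   0.074 -0.72 ] q [ 1.292 -0.433  0.09   1.328 -0.818  2.     2.075] w 0.2833773407944441 t 16.6
[[-0.672, 0.268], [0.434, 0.898], [-0.6, 0.349]]
```

```bash
cat > w.py <<'E'
from h import *
import sys
T,s=tool(); v=np.array([float(a) for a in sys.argv[1:4]]); print('tool mm',(T[:3,:3].T@v).round(0))
E
python3 w.py 38 22 -10
```

```text
tool mm [-10.  26.  35.]
```

```bash
python3 -m inch '[[[1,-5,13,17,0],[1,-10,26,35,0],[1,-10,26,35,0],[1,-10,26,35,0],[1,-5,13,17,0],[1,0,0,0,0]]]' 60
python3 m.py 1; python3 w.py 15 10 -35
```

```text
clock: 17.2
position: [0.3135, -0.0538, 0.763]
ee_rot: [0.54, 2.364, 0.298]
force: [0.1, -0.4, -6.4]
width: 0.279
F tool [ 2.92 -2.1   5.38] tau tool [0.898 1.52  0.013] +- [0. 0. 0.] tau world [-0.145  1.759  0.007]
heavy dir tool [-1.129  0.657  1.187] ang deg (tool x->y) 149.8
pos [ 0.313 -0.055  0.763] tilt 42.3 zaxis [ 0.67   0.065 -0.74 ] q [ 1.098 -0.436 -0.18   1.349 -0.693  1.718  1.752] w 0.2807137591517902 t 17.25
[[-0.679, 0.3], [0.457, 0.887], [-0.575, 0.35]]
tool mm [14.  1. 37.]
```

```bash
python3 -m inch '[[[1,7,0,18,-3],[1,14,1,37,0],[1,14,1,37,0],[1,7,0,18,0],[1,0,0,0,0]]]' 60
python3 m.py 1
```

```text
clock: 17.75
position: [0.3775, -0.0424, 0.673]
ee_rot: [0.474, 2.399, 0.28]
force: [-1.0, 0.6, -6.5]
width: 0.277
F tool [ 3.86 -2.51  5.44] tau tool [ 0.804  1.613 -0.033] +- [0. 0. 0.] tau world [-0.17   1.793  0.076]
heavy dir tool [-1.205  0.625  1.184] ang deg (tool x->y) 152.6
pos [ 0.377 -0.043  0.674] tilt 41.1 zaxis [ 0.653  0.075 -0.754] q [ 0.64  -0.435 -0.182  1.577 -0.445  1.367  1.579] w 0.2830882729596593 t 17.8
[[-0.711, 0.262], [0.405, 0.911], [-0.575, 0.318]]
```

```bash
python3 -m inch '[[[1,0,0,0,0],[1,0,0,0,0],[1,0,0,0,0]]]' 60
python3 - <<'E'
from h import *
a=np.hstack([cv2.resize(cam(n)[0],(400,300)) for n in("side","wrist")]); cv2.imwrite('pics/fin.png',a)
f,K,C=cam('scene'); cv2.imwrite('pics/fin_s.png',f)
E
python3 m.py 10; python3 -c "
from h import *
print(arm.observe()['dq'].round(4))"
```

```text
clock: 18.1
position: [0.3764, -0.0437, 0.6791]
ee_rot: [0.475, 2.392, 0.278]
force: [0.5, -0.7, -6.7]
width: 0.279
F tool [ 3.72 -2.19  5.14] tau tool [0.798 1.528 0.021] +- [0.008 0.007 0.012] tau world [-0.151  1.718  0.01 ]
heavy dir tool [-1.155  0.588  1.137] ang deg (tool x->y) 153.0
pos [ 0.377 -0.043  0.678] tilt 41.3 zaxis [ 0.655  0.074 -0.752] q [ 0.641 -0.435 -0.18   1.571 -0.446  1.371  1.58 ] w 0.2773300297855034 t 18.75
[[-0.709, 0.262], [0.405, 0.911], [-0.578, 0.318]]
[ 0.0007 -0.0001 -0.0017  0.0003 -0.0005 -0.0025 -0.001 ]
```

View pics/fin.png

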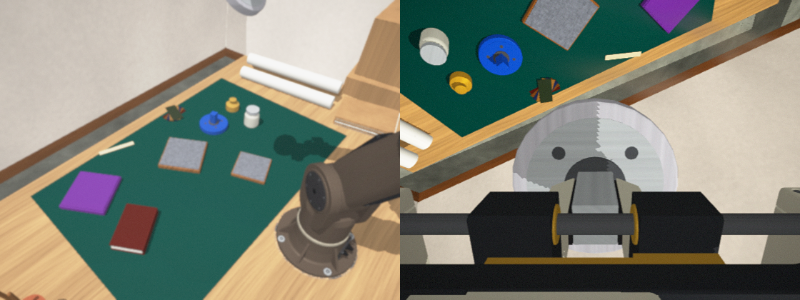

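View pics/fin_s.png

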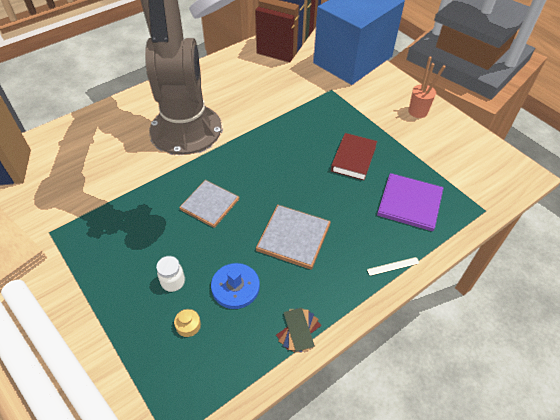

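The final pictures show the wheel unmoved in the jaws: its holes sit at the same wrist pixels as just after the lift, about (222,215) and (323,215). The book, jar and weight are where they were in the scene view, and the arm is still. I am handing in.

```bash
python3 -c "
from cell import workorder
print(workorder.sign_off())"
```

```text
the job is handed in; nothing more can be done
None
```

I gripped the wheel by its boss at 60 N, lifted it, found the heavy side and tipped that side lowest. I then handed the job in at about 19 s, still holding it.

- **Heavy side:** I measured the wrist torque at three yaw angles about 90° apart. The moment came out at about 0.155 N m, with the heavy side about −28° from tool x, good to roughly 4°.
- **Disagreement in the torque readings:** The raw readings did not agree with each other, implying 0.24 N m, which is outside the 0.13 to 0.18 range. Assuming an off-axis gripper weight zeroed at the start brings all three readings into agreement at 0.155. Without that correction the heavy side would read about −17°, an 11° difference.
- **How it was tipped:** The moves have no tilt command. I drove the arm up against joint 6's upper limit, which swung the tool over. It overshot to about 46°, and moving the arm back out and down brought it to about 41°.
- **Joint range:** Joint 6 read up to 2.003 against its 2.00 limit while it was pressed there.
- **Last checks:**
  - Tilt was 41.3°, and the lowest point of the wheel was at −28.8°, against −28° wanted.
  - The boss is about 0.69 m above the bench.
  - Joint speeds were near zero and the jaw opening was steady at about 26 mm.
  - The wheel had not slipped in the jaws.
  - The book, jar, brass weight and blue look-alike were where they started.

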